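# Close up a hydraulic valve block

### The arm

A 7-joint arm with a two-finger parallel gripper is mounted at the origin on the work surface. World frame = base frame: x ahead of the robot, y to its left, z up, the work surface at z = 0. Lengths are in m, angles in rad, forces in N, time in s.
With the tool pointing down it reaches from about 0.4 to 0.85 m from the base axis. Payload 6.9 kg.
Tool frame: the origin (TCP) lies on the centre line of the jaws, within the pads' length; the fingertips stand ahead of it and the grasp point (between the pads) lies 8 mm behind it (nose_length is the z of the fingertips in the tool frame, in m); z points along the fingers, y is the line along which they close (so a half turn about z gives the same grasp; the last joint's range is limited). The gripper opens to 85 mm and grips with 20 to 120 N. Pads are 22 mm wide; open, the fingers measure 114 mm over their backs; the gripper's body (76 mm by 85 mm) begins 54 mm behind the grasp point. The pads swing forward as they close: fully open they stand 13 mm farther back than shut.
Start: joints at [-1.105, 0.507, -0.238, 1.5, 0.126, 1.149, -0.155], TCP at [0.22, 0.585, 0.204] pointing down, gripper open.
Joint ranges: [-3.08, 3.08], [-0.24, 2.05], [-1.43, 1.35], [0, 2.5], [-1.52, 4.66], [0.17, 1.96], [-2.89, 2.89]. Speed limits (rad/s): [2.39, 2.39, 3.14, 3.14, 3.14, 3.14, 3.14].

### API

Orientations are given as a 3x3 rotation matrix whose columns are the frame's x, y, z axes.
In Python, from cell import get_state, read_camera, job_done, find_in, trace, spot_point, nose_length gives the robot as it stands.
- The arm moves only by the tool apply_moves, never from a script. Its argument "series" is one flat list of numbers, 6 for each row, row after row: the shift along the tool's x, y, z in cm, then the turn, a rotation vector about the tool's x, y, z in degrees. A call has 1 to 8 rows; each row is the pose to reach, as a shift and turn from the pose commanded when the call began, along the tool's axes at that moment; what a row does not reach only later rows make up. A row lasts 1/8 s, in which the tool goes at most 62.5 mm and 10.7 degrees, less where a joint would pass 70% of its speed; a pose out of reach is approached as far as the arm can. A call with a gripper value outside its range is refused whole. "claw" is the finger opening in cm, from 0 to 8.54, set as the call begins (left out, the last holds). The fingers move at their own pace and stop on an object; the grip force is fixed at half the most. Time passes only in rows, so rows that repeat a pose let the fingers close. It gives the time, the measured TCP pose, the force, the opening and the grip force at its end, in the units of the state.
- get_state(): the state, without advancing time (a new reading comes with each control period).
- read_camera(name): name is "scene" or "top" or "wrist"; returns a dict with "img" (420x560x3 uint8, blue, green, red), "fx", "fy", "cx", "cy" (pixels), "k1" (the pictures are not rectified: a ray, as slopes to the right and down, at radius r is drawn at 1 + k1 r^2 times it, then the intrinsics apply), "camera_from_world" (4x4, takes a point from world to camera coordinates). Camera axes: x right, y down, z forward; pixel columns grow to the right and rows downward; lengths in m; the calibration is good to about 2 mm. A picture is of the moment at which its call begins. There is no depth.
- job_done(): hands the job in; it is judged then, once.
Trained networks look in the newest picture that a camera, given by its name, has taken for a name from the list of things; names that differ only in an ending like _2 or _b are one class to them, and where a whole thing is asked for, a point or a joint stands for the part that bears it (a point fixed in the world has none). Each returns a list of dicts, best first, with "p" (0 to 1); they miss things now and then, are a little off and sometimes report something else, mostly with a low value. They report only what shows in the picture. A call takes as long as a camera call. They do not tell look-alikes from the thing itself.
- find_in(name, camera): "position" ([row, column] in pixels, amid what is visible of it).
- trace(name, camera): "pixels" (420x560 bool, what is visible of it) and "position" ([row, column] in pixels, amid what is visible of it).
- spot_point(name, camera): "position" ([row, column] in pixels: a listed point, or the origin of a listed thing).
The state is a dict: "t": time; "joint_positions": joint angles; "joint_velocities": joint speeds; "tau": joint torques, N m; "position": TCP position; "ee_rot": TCP orientation; "wrist_force": force on the tool from outside, world axes, zero at the start; "ft_torque": the same for the moment, N m; "finger_gap": opening from 0.0 (shut) to 1.0 (fully open); "grasp_force": force on a finger pad.
Only numpy, scipy, OpenCV 4.12 (cv2) and the standard library are available. Lean on these libraries where they do the work, as an engineer would, in place of code of your own. Each camera call takes 0.05 s, during which the arm holds its last target. There are 200 camera calls.

### The job

Close up the valve block that is held in its fixture: first take the steel adaptor that is parked on top of the block and put it in the open steel tray, then lay the spacer plate (the one with the window) on the block, and then the cover plate with its black solenoid housing on the spacer. The square notch in a corner of each plate must come over the notch of the block and the edges must be flush all round. Set the parts down rather than dropping them, let go, and do not shift the other things on the bench.

Things in the scene. Friction and masses are not known exactly. Their poses are not given: they have to be found in the camera images.
- block: Aluminium valve block, fixed: 56 (its x) x 100 (its y) mm with an 18 x 18 mm square notch through its full height at the +x +y corner. It stands on a dark fixture plate 70 x 130 x 10 mm with low end clamps (up to 37 mm high, at its y = +-57 mm). Origin: centre of the fixture plate's underside, on the bench, below the middle of the 56 x 100 outline; z up. The block's top face is at z = 55 mm.
- block_notch (a point): Centre of the block's notch, level with its top face, at (19, 41, 55) mm in the block's frame.
- spacer: Bare aluminium spacer plate, loose, 56 (x) x 100 (y) x 12 (z) mm, about 0.13 kg, with a through window 28 (x) x 44 (y) mm in its middle and an 18 x 18 mm square notch at its +x +y corner. Origin: centre of its 56 x 100 outline, on the underside. Starts flat on the bench, right side up; grip its 56 mm width. Seated: origin 55 mm above the block's.
- spacer_notch (a point): Centre of the spacer's notch, at (19, 41, 12) mm in its frame.
- cover: Steel cover plate, loose, 56 (x) x 100 (y) x 12 (z) mm, about 0.4 kg, with an 18 x 18 mm square notch at its +x +y corner and on top a black solenoid housing 36 (x) x 46 (y) mm, from z = 12 to z = 44 mm, in the middle. Origin: centre of the 56 x 100 outline, on the underside. Starts flat on the bench, right side up; grip the housing's 36 mm. Seated: origin 67 mm above the block's.
- cover_notch (a point): Centre of the cover's notch, at (19, 41, 12) mm in its frame.
- adaptor: Round steel adaptor, loose, about 0.1 kg, standing on the block at the start: foot of diameter 34 mm up to z = 14 mm, then a stem of diameter 24 mm up to z = 46 mm. Origin: centre of its underside; z along its axis.
- tray: Open steel tray, fixed to the bench, 120 x 120 mm outside, walls 4 mm thick and 22 mm high, floor about 4 mm. Origin: centre of its underside; x and y along its sides.
- ferrule: Bystander: steel sleeve, diameter 34 mm, 38 mm high, standing. Origin: centre of its underside.
- elbow: Bystander: brass fitting, diameter 28 mm, 44 mm high, standing. Origin: centre of its underside.
- flange: Bystander: round steel blank flange, diameter 60 mm, 20 mm high. Origin: centre of its underside.
- spray: Bystander: standing spray can, diameter 60 mm, 170 mm high. Origin: centre of its underside.
- grease: Bystander: grease jar, diameter 68 mm, 80 mm high. Origin: centre of its underside.
- wrench: Bystander: wrench 190 mm long lying across the far side of the bench, beyond the block. Origin: middle of its underside.
- dieseg: Bystander: dark steel die segment 40 x 30 mm, 36 mm high. Origin: centre of its underside.
- stand: Bystander, tall: gauge stand beside the block, on its left or right. Loose foot of diameter 60 mm, 12 mm high; thin steel post; on top a round gauge 56 mm across whose top is 318 mm above the bench. It topples if pushed. Origin: centre of its underside.
Mind the look-alikes: they are no part of the job. Of the things that look like the spacer, take the one that is farthest to the robot's left at the start.

How it is judged:
By the outcome, as a careful person would: the job done as asked, in the order asked, and still so for the second after the job is handed in, with the robot touching nothing.
It also fails if it takes over 72 s, if anything falls off the work surface, if the arm or the gripper's body presses on something with over 40 N, if the wrist force passes 120 N, or if a joint passes its speed limit or range.

## Working session

There is one attempt and no reset: what is moved stays moved. The work goes in short steps, Python scripts to look and compute and a tool call to move; the robot and the scene stay as the last step left them, time stands still between calls to the robot, and variables do not carry over. Pictures are saved under pics/ and viewed, at most 10 in all, crops included, and the job is handed in when it is done.

Besides the shell and the picture viewer there is one more tool, called as name(argument=value, ...) on one line, values as JSON. apply_moves: Moves the arm, as the interface text tells. Its arguments: {"type":"object","properties":{"series":{"type":"array"},"claw":{"type":"number"}},"required":["series"]}

```bash
ls; mkdir -p pics; python3 - <<'E'
from cell import *
import cv2,numpy as np
s=get_state(); print(s['t'],s['position'],np.round(s['ee_rot'],3).tolist(),s['finger_gap'],nose_length() if callable(nose_length) else nose_length)
ims=[]
for c in ['scene','top']:
    r=read_camera(c); cv2.imwrite(f'pics/{c}0.png',r['img'])
    print(c,r['fx'],r['cx'],r['cy'],r['k1'],np.round(r['camera_from_world'],3).tolist())
    for n in ['block','spacer','cover','adaptor','tray','stand','spray','grease','wrench','dieseg','block_notch','spacer_notch','cover_notch']:
        f=find_in(n,c) if 'notch' not in n else spot_point(n,c)
        print(n,[(np.round(x['position']).astype(int).tolist(),round(x['p'],2)) for x in f][:4])
E
```

```text
pics
0.0 [0.21993287 0.58443025 0.20362849] [[-0.936, 0.352, -0.001], [0.352, 0.936, -0.002], [-0.0, -0.002, -1.0]] 1.000806501262625 0.011
scene 528.9290012311689 282.63493748056646 210.46280506007213 -0.17735853399501508 [[-0.878, 0.479, 0.022, 0.549], [0.236, 0.472, -0.849, -0.006], [-0.417, -0.74, -0.528, 1.54], [0.0, 0.0, 0.0, 1.0]]
block [([260, 265], 0.55)]
spacer [([165, 193], 0.71), ([262, 262], 0.67), ([194, 276], 0.65), ([193, 230], 0.64)]
cover [([245, 341], 0.65)]
adaptor [([237, 268], 0.65), ([230, 253], 0.4)]
tray [([309, 401], 0.64), ([198, 275], 0.48)]
stand [([218, 337], 0.98)]
spray [([328, 325], 0.97)]
grease [([211, 208], 0.59)]
wrench [([306, 246], 0.73)]
dieseg [([321, 298], 0.92)]
block_notch [([258, 262], 0.58)]
spacer_notch [([202, 260], 0.91), ([163, 210], 0.89), ([168, 296], 0.85), ([180, 221], 0.72)]
cover_notch [([250, 359], 0.56)]
top 490.1556389361005 285.49085443953965 202.46787138117548 -0.1488068949688941 [[-0.136, -0.991, -0.001, -0.059], [-0.967, 0.133, -0.219, 0.594], [0.217, -0.029, -0.976, 1.282], [0.0, 0.0, 0.0, 1.0]]
block [([188, 257], 0.98)]
spacer [([261, 389], 0.96), ([189, 371], 0.79), ([240, 342], 0.67), ([177, 433], 0.59)]
cover [([254, 250], 0.85), ([230, 350], 0.72)]
adaptor [([189, 252], 0.7)]
tray [([258, 153], 0.88)]
stand [([198, 157], 0.86)]
spray [([176, 122], 0.96)]
grease [([162, 328], 0.89)]
wrench [([156, 212], 0.97)]
dieseg [([185, 167], 0.76), ([191, 246], 0.67), ([199, 155], 0.37)]
block_notch [([175, 234], 0.72)]
spacer_notch [([192, 439], 0.8), ([189, 393], 0.78), ([222, 344], 0.68)]
cover_notch [([266, 237], 0.87)]
```

```bash
python3 - <<'E'
import cv2
a=cv2.imread('pics/top0.png'); cv2.imwrite('pics/top0b.png',cv2.resize(a[120:320,80:480],None,fx=2,fy=2,interpolation=cv2.INTER_CUBIC))
E
```

```text
(no output)
```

View pics/top0b.png

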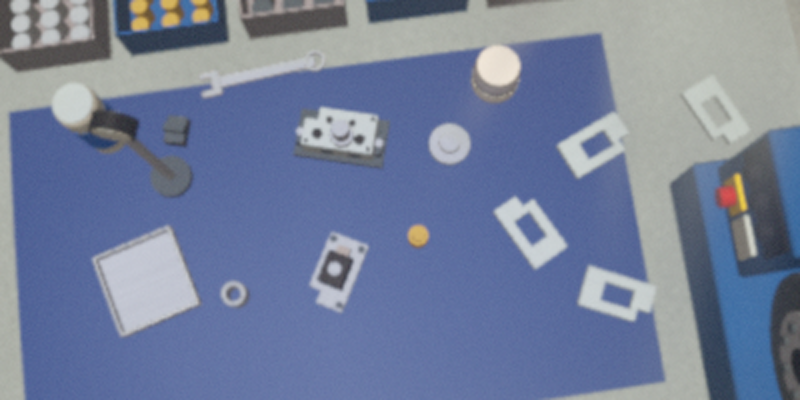

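View pics/scene0.png

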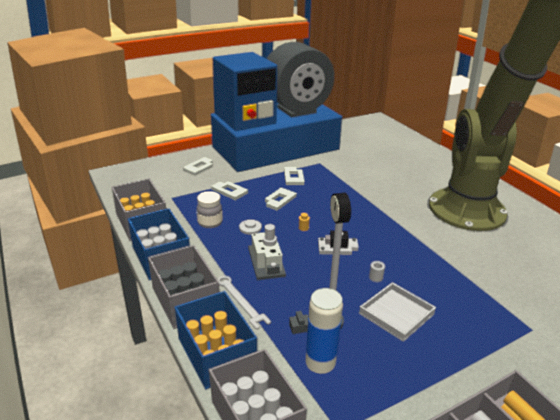

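The top view (image up = +x, image left = robot's left) shows four spacer-like plates, at full-image (col,row) ≈ (345,235), (376,192), (388,266) and (437,174). The block with the adaptor is at (252,188), the cover at (250,255), the tray at (153,258) and the gauge stand's foot at (165,209). In the scene view the grease jar, spray can and stand are clear of the block. Of the four plates, (345,235) is farthest to the robot's left; I'll check this metrically and with a crop.

```bash
cat > h.py <<'E'
from cell import *
import cv2,numpy as np
from scipy.optimize import least_squares
def K(r): return np.array([[r['fx'],0,r['cx']],[0,r['fy'],r['cy']],[0,0,1]])
def D(r): return np.array([r['k1'],0,0,0,0.])
def proj(r,P):
    T=r['camera_from_world']
    return cv2.projectPoints(np.atleast_2d(P).astype(float),cv2.Rodrigues(T[:3,:3])[0],T[:3,3],K(r),D(r))[0][:,0]
def plane(r,uv,z):   # uv: n x (col,row)
    T=r['camera_from_world']
    n=cv2.undistortPoints(np.atleast_2d(uv).astype(float)[:,None],K(r),D(r))[:,0]
    d=np.c_[n,np.ones(len(n))]@T[:3,:3]; c=-T[:3,:3].T@T[:3,3]
    return c+d*((z-c[2])/d[:,2])[:,None]
OUT=np.array([[-28,-50],[28,-50],[28,32],[10,32],[10,50],[-28,50]])/1000.
WIN=np.array([[-14,-22],[14,-22],[14,22],[-14,22]])/1000.
def place(pts,x,y,a,z):
    c,s=np.cos(a),np.sin(a); return np.c_[pts@np.array([[c,s],[-s,c]])+[x,y],np.full(len(pts),z)]
def tool(dw):  # world shift (m) -> tool axes cm
    return np.round(get_state()['ee_rot'].T@np.array(dw)*100,2)
E
python3 - <<'E'
from h import *
r=read_camera('top')
for n,uv,z in [('sp',(345,235),.012),('sp2',(376,192),.012),('sp3',(388,266),.012),('sp4',(437,174),.012),('block',(252,188),.055),('cover',(250,254),.03),('tray',(153,258),.01),('stand',(165,209),.012),('spray',(118,172),.17),('ferr',(197,266),.038),('grease',(328,157),.08),('flange',(305,191),.02),('elbow',(289,237),.04),('dieseg',(168,185),.036)]:
    print(n,plane(r,uv,z)[0,:2].round(3))
w=read_camera('wrist'); T=w['camera_from_world']; s=get_state()
c=-T[:3,:3].T@T[:3,3]; print('cam',c,'in tool',s['ee_rot'].T@(c-s['position']), (s['ee_rot'].T@T[:3,:3].T).round(3).tolist(),w['fx'])
cv2.imwrite('pics/crop1.png',cv2.resize(r['img'][160:300,310:450],None,fx=4,fy=4,interpolation=cv2.INTER_CUBIC))
E
```

```text
sp [ 0.476 -0.295]
sp2 [ 0.588 -0.405]
sp3 [ 0.372 -0.401]
sp4 [ 0.617 -0.595]
block [ 0.637 -0.053]
cover [ 0.457 -0.024]
tray [0.485 0.253]
stand [0.621 0.205]
spray [0.698 0.287]
ferr [0.443 0.125]
grease [ 0.69  -0.274]
flange [ 0.617 -0.201]
elbow [ 0.488 -0.137]
dieseg [0.684 0.186]
cam [0.14230479 0.61280938 0.37345671] in tool [ 0.08259608 -0.00132646 -0.16897768] [[0.0, -0.948, -0.317], [1.0, -0.0, 0.001], [-0.001, -0.317, 0.948]] 329.4430088461943
```

View pics/crop1.png

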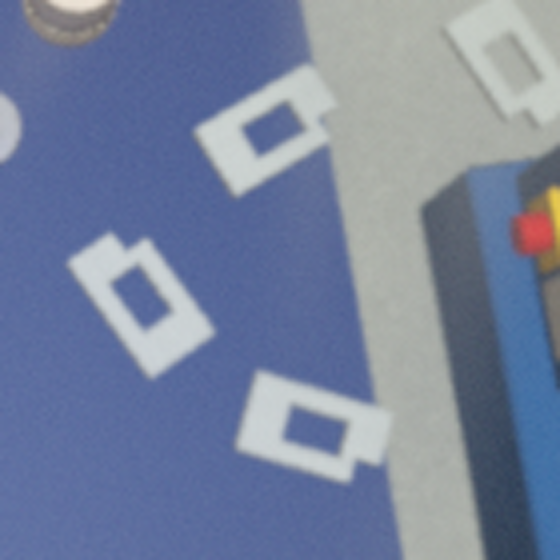

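The crop shows the plate at crop (142,305), y = −0.295, leftmost of the four (the others have y ≤ −0.40). Its notch is at its upper edge, at (130,245). That is the spacer. Next I'll fit precise poses by edge matching.

```bash
cat >> h.py <<'E'
def samples(poly,step=.002):
    P=[];N=[]
    for a,b in zip(poly,np.roll(poly,-1,0)):
        L=np.linalg.norm(b-a); t=np.arange(.003,L-.003,step)/L
        P.append(a+t[:,None]*(b-a)); N.append(np.tile([(b-a)[1]/L,-(b-a)[0]/L],(len(t),1)))
    return np.vstack(P),np.vstack(N)   # outward normals for ccw
def model(win=False):
    P,N=samples(OUT)
    if win: p,n=samples(WIN); P=np.r_[P,p]; N=np.r_[N,-n]
    return P,N
def fit(r,P,N,z,p0,R=(8,5,3,2),verbose=True,mask=None):
    """p0=(x,y,yaw); bright part; edges P with outward (part->background) normals N at height z"""
    g=cv2.GaussianBlur(cv2.cvtColor(r['img'],cv2.COLOR_BGR2GRAY).astype(np.float32),(0,0),.8)
    p=np.array(p0,float)
    for it,rad in enumerate(np.repeat(R,4)):
        a=proj(r,place(P,*p,z)); b=proj(r,place(P+N*.001,*p,z)); n=b-a; sc=np.linalg.norm(n,axis=1,keepdims=True); n/=sc
        o=np.arange(-rad,rad+.01,.25)
        X=a[:,None]+o[None,:,None]*n[:,None]
        v=cv2.remap(g,X[...,0].astype(np.float32),X[...,1].astype(np.float32),1,borderValue=0)
        d=-np.gradient(v,axis=1)/.25; k=d.argmax(1); best=d.max(1)
        ok=(best>6)&(a.min(1)>2)&(a[:,0]<557)&(a[:,1]<417)
        if mask is not None: ok&=mask(P)
        off=(o[k]/sc[:,0]*.001)[ok]   # metres along normal
        c,s=np.cos(p[2]),np.sin(p[2]); Nw=N[ok]@np.array([[c,s],[-s,c]]); Pw=P[ok]@np.array([[c,s],[-s,c]])
        J=np.c_[Nw,Nw[:,1]*Pw[:,0]-Nw[:,0]*Pw[:,1]]
        q=least_squares(lambda q:J@q-off,np.zeros(3),loss='soft_l1',f_scale=.0005).x; p+=q
    if verbose: print('fit',p.round(4),'deg',np.degrees(p[2]).round(2),'used',ok.sum(),len(ok),'mad mm',(1000*np.median(abs(J@q-off))).round(2))
    return p
E
python3 - <<'E'
from h import *
r=read_camera('top')
def yaw(cuv,nuv,z):
    a,b=plane(r,[cuv,nuv],z); return np.arctan2(b[1]-a[1],b[0]-a[0])-np.arctan2(41,19)
for n,c,nt,z,w in [('spacer',(345,235.5),(345,222),.012,1),('block',(252,188),(234,175),.055,0),('cover',(250,254),(237,266),.012,0)]:
    y=yaw(c,nt,z); p=plane(r,c,z)[0]
    print(n,p[:2].round(3),np.degrees(y).round(0))
    P,N=model(w)
    for dy in (-.15,.15): fit(r,P,N,z,(p[0],p[1],y+dy))
print([(x['position'],x['p']) for x in spot_point('tray','top')[:1]+spot_point('adaptor','top')[:1]+spot_point('stand','top')[:1]+spot_point('ferrule','top')[:1]])
for nm in ('tray','adaptor','stand','ferrule'):
    f=spot_point(nm,'top')
    if f: print(nm,plane(r,f[0]['position'][::-1],.055 if nm=='adaptor' else 0)[0].round(3),f[0]['p'])
E
```

```text
spacer [ 0.475 -0.295] -74.0
fit [ 0.4795 -0.2954 -1.1001] deg -63.03 used 200 200 mad mm 0.82
fit [ 0.4794 -0.2954 -1.0966] deg -62.83 used 200 200 mad mm 0.83
block [ 0.637 -0.053] -19.0
fit [ 0.6485 -0.046  -0.2962] deg -16.97 used 140 140 mad mm 0.81
fit [ 0.6485 -0.0457 -0.2953] deg -16.92 used 140 140 mad mm 0.78
cover [ 0.46  -0.023] 60.0
fit [ 0.457  -0.0157  1.065 ] deg 61.02 used 140 140 mad mm 0.78
fit [ 0.457  -0.0158  1.0573] deg 60.58 used 140 140 mad mm 0.82
[([258.6, 156.4], 0.58), ([191.9, 250.2], 0.56), ([206.7, 164.5], 0.8), ([187.7, 170.4], 0.73)]
tray [0.483 0.245 0.   ] 0.58
adaptor [ 0.627 -0.047  0.055] 0.56
stand [0.631 0.209 0.   ] 0.8
ferrule [0.686 0.187 0.   ] 0.73
```

apply_moves(series=[-58, -46, -1.5, 0, 0, 0, -58, -46, -1.5, 0, 0, 0, -58, -46, -1.5, 0, 0, 0, -58, -46, -1.5, 0, 0, 0, -58, -46, -1.5, 0, 0, 0, -58, -46, -1.5, 0, 0, 0, -58, -46, -1.5, 0, 0, 0, -58, -46, -1.5, 0, 0, 0])

```text
t: 2.95
position: [0.4782, 0.1546, 0.215]
ee_rot: [[-0.936, 0.352, 0.001], [0.352, 0.936, 0.0], [-0.001, 0.001, -1.0]]
wrist_force: [1.1, 0.1, 0.3]
finger_gap: 1.002
grasp_force: 0.0
```

apply_moves(series=[-18.6, -14.9, 0, 0, 0, 0, -18.6, -14.9, 0, 0, 0, 0, -18.6, -14.9, 0, 0, 0, 0, -18.6, -14.9, 0, 0, 0, 0, -18.6, -14.9, 0, 0, 0, 0, -18.6, -14.9, 0, 0, 0, 0])

```text
t: 3.7
position: [0.5986, -0.048, 0.2143]
ee_rot: [[-0.936, 0.352, -0.001], [0.352, 0.936, 0.001], [0.001, 0.0, -1.0]]
wrist_force: [0.8, 0.3, 0.5]
finger_gap: 1.001
grasp_force: 0.0
```

```bash
python3 - <<'E'
from h import *
r=read_camera('wrist'); cv2.imwrite('pics/w1.png',r['img'])
print(get_state()['position'])
P,N=model(); pb=fit(r,P,N,.055,(.6485,-.046,-.296))
f=trace('adaptor','wrist')
im=r['img'].copy()
for x in f[:2]:
    m=x['pixels'].astype(np.uint8); print(x['p'],x['position'],m.sum()); cv2.drawContours(im,cv2.findContours(m,0,2)[0],-1,(0,0,255),1)
print('notch',[(x['position'],round(x['p'],2)) for x in spot_point('block_notch','wrist')[:2]])
cv2.polylines(im,[proj(r,place(OUT,*pb,.055)).round().astype(int)],True,(0,255,0),1)
for n in ('adaptor',):
    f=spot_point(n,'wrist')
    for x in f[:1]: print(n,x['position'],plane(r,x['position'][::-1],.055)[0])
cv2.imwrite('pics/w1o.png',im)
E
```

```text
[ 0.59855731 -0.04727019  0.2145605 ]
fit [ 0.647  -0.0451 -0.284 ] deg -16.27 used 133 140 mad mm 0.26
0.66 [227.2, 292.7] 988
notch [([242.7, 338.2], 0.94), ([33.9, 263.5], 0.6)]
adaptor [220.5, 292.3] [ 0.63819371 -0.04850355  0.055     ]
```

View pics/w1o.png

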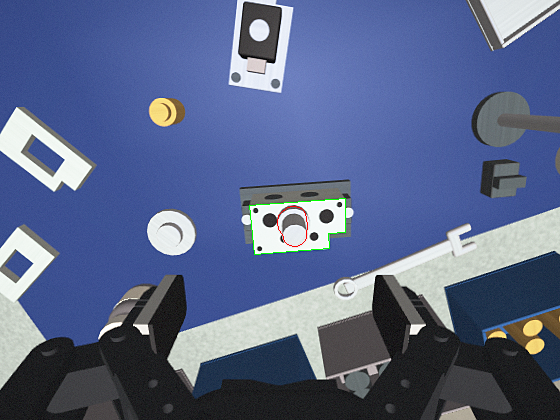

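The green fit follows the block's top outline exactly, with its notch at lower right (338,243). The adaptor is at (293,227), and the cover (262,45), flange and wrench are also visible. Next: the adaptor's axis by silhouette, and the cover and tray.

```bash
cat >> h.py <<'E'
def sil(r,x,y,z0,cyl):
    m=np.zeros((420,560),np.uint8); t=np.linspace(0,2*np.pi,40)
    for rad,a,b in cyl:
        q=np.vstack([np.c_[x+rad*np.cos(t),y+rad*np.sin(t),np.full(40,z0+h)] for h in (a,b)])
        cv2.fillConvexPoly(m,cv2.convexHull(np.round(proj(r,q)*16).astype(np.int32)),1,shift=4)
    return m
ADP=[(.017,0,.014),(.012,.014,.046)]
def fitcyl(r,mask,z0,cyl,p0,span=.02):
    best=(-1,)
    c=np.array(p0)
    for st in (.004,.001):
        k=np.arange(-span,span+1e-9,st); 
        for dx in k:
            for dy in k:
                m=sil(r,c[0]+dx,c[1]+dy,z0,cyl); i=(m&mask).sum()/max(1,(m|mask).sum())
                if i>best[0]: best=(i,c[0]+dx,c[1]+dy)
        c=np.array(best[1:]); span=st
    return best
E
python3 - <<'E'
from h import *
r=read_camera('wrist')
f=trace('adaptor','wrist')[0]
print('adp',fitcyl(r,f['pixels'].astype(np.uint8),.055,ADP,(.638,-.0485)))
P,N=model(); fit(r,P,N,.012,(.457,-.0157,1.06))
t=read_camera('top')
m=trace('tray','top')[0]['pixels'].astype(np.uint8); c=max(cv2.findContours(m,0,2)[0],key=cv2.contourArea)
q=plane(t,c[:,0],.022)[:,:2]; print('tray',cv2.minAreaRect((q*1000).astype(np.float32)))
E
```

```text
adp (np.float64(0.9019279128248114), np.float64(0.636), np.float64(-0.0485))
fit [ 0.4554 -0.0148  1.0622] deg 60.86 used 107 140 mad mm 0.23
tray ((477.75799560546875, 250.49227905273438), (128.72889709472656, 124.5663833618164), 16.657344818115234)
```

apply_moves(series=[-3.5, 1.2, 3, 0, 0, 0, -3.5, 1.2, 7, 0, 0, 0, -3.5, 1.2, 10, 0, 0, 0, -3.5, 1.2, 11.5, 0, 0, 0, -3.5, 1.2, 11.5, 0, 0, 0])

```text
t: 4.72
position: [0.6355, -0.0496, 0.0991]
ee_rot: [[-0.936, 0.352, -0.001], [0.352, 0.936, 0.0], [0.001, -0.0, -1.0]]
wrist_force: [-0.3, 0.8, 0.5]
finger_gap: 1.001
grasp_force: 0.0
```

```bash
python3 - <<'E'
from h import *
s=get_state(); print(s['position'], s['ee_rot'].round(4).tolist(), 'to go',tool(np.array([.636,-.0485,.085])-s['position']))
r=read_camera('wrist'); cv2.imwrite('pics/w2.png',r['img'])
P,N=model(); fit(r,P,N,.055,(.647,-.0451,-.284))
f=trace('adaptor','wrist')
if f: print(f[0]['p'],f[0]['position'],fitcyl(r,f[0]['pixels'].astype(np.uint8),.055,ADP,(.636,-.0485)))
E
```

```text
[ 0.63547675 -0.04958349  0.0990877 ] [[-0.936, 0.3519, -0.0015], [0.3519, 0.936, 0.0001], [0.0014, -0.0005, -1.0]] to go [-0.01  0.12  1.41]
fit [ 0.6473 -0.0454 -0.286 ] deg -16.38 used 130 140 mad mm 0.2
0.67 [239.0, 283.6] (np.float64(0.9006578947368421), np.float64(0.638), np.float64(-0.0485))
```

View pics/w2.png

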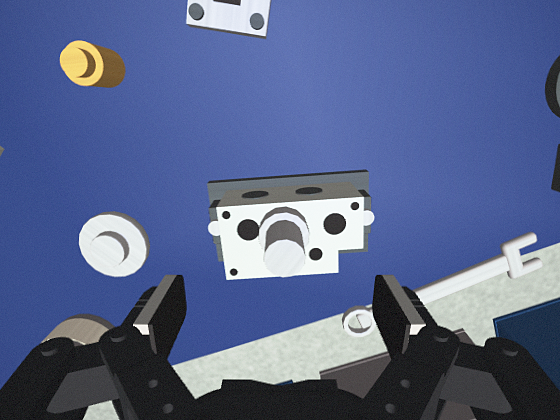

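The adaptor stem (284,240) sits between the jaws (centre col ≈280). I'll descend and grip.

apply_moves(series=[-0.1, 0.1, 1.4, 0, 0, 0, -0.1, 0.1, 1.4, 0, 0, 0])

```text
t: 5.08
position: [0.6367, -0.0489, 0.0849]
ee_rot: [[-0.936, 0.352, -0.001], [0.352, 0.936, 0.0], [0.001, -0.0, -1.0]]
wrist_force: [-0.3, -0.7, -0.6]
finger_gap: 1.002
grasp_force: 0.0
```

apply_moves(series=[0, 0, 0, 0, 0, 0, 0, 0, 0, 0, 0, 0, 0, 0, 0, 0, 0, 0, 0, 0, 0, 0, 0, 0, 0, 0, 0, 0, 0, 0], claw=1.5)

```text
t: 5.7
position: [0.6372, -0.0492, 0.0856]
ee_rot: [[-0.936, 0.352, 0.0], [0.352, 0.936, -0.0], [-0.0, -0.0, -1.0]]
wrist_force: [0.2, 0.2, -0.5]
finger_gap: 0.176
grasp_force: 0.0
```

```bash
python3 - <<'E'
from h import *
r=read_camera('wrist'); cv2.imwrite('pics/w3.png',r['img']); s=get_state(); print(s['finger_gap'],s['grasp_force'])
E
```

```text
0.1756936732087397 0.0
```

View pics/w3.png

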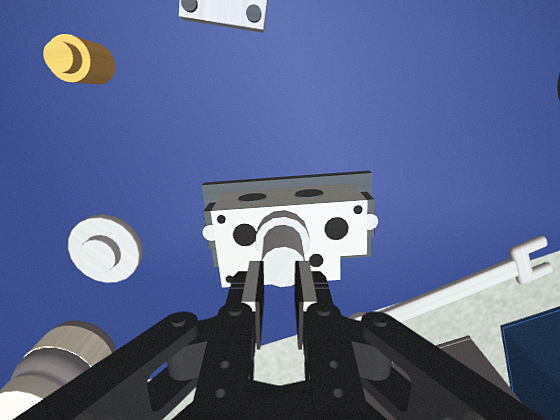

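```bash
python3 - <<'E'
from h import *
r=read_camera('wrist'); s=get_state(); R=s['ee_rot']; p=s['position']
print(nose_length)
for d in (-.03,-.018,-.008,0,.011,.02):
    print(d,proj(r,p+R[:,2]*d).round(0), proj(r,p+R[:,2]*d+R[:,0]*.011).round(0))
print('adp', proj(r,[[.637,-.0488,z] for z in (.055,.069,.101)]).round(0).tolist())
T=read_camera('top'); print(proj(T,[p]).round(0)); cv2.imwrite('pics/t3.png',cv2.resize(T['img'][130:250,180:330],None,fx=4,fy=4))
print('adp top', proj(T,[[.637,-.0488,z] for z in (.055,.069,.101)]).round(0).tolist())
S=read_camera('scene'); cv2.imwrite('pics/s3.png',cv2.resize(S['img'][150:300,180:380],None,fx=4,fy=4,interpolation=cv2.INTER_CUBIC))
print('adp sc', proj(S,[[.637,-.0488,z] for z in (.055,.069,.101)]).round(0).tolist())
E
```

```text
0.011
-0.03 [[281. 283.]] [[281. 262.]]
-0.018 [[281. 271.]] [[281. 251.]]
-0.008 [[281. 262.]] [[281. 243.]]
0 [[281. 255.]] [[281. 237.]]
0.011 [[281. 247.]] [[281. 230.]]
0.02 [[281. 241.]] [[281. 224.]]
adp [[281.0, 234.0], [281.0, 243.0], [281.0, 268.0]]
[[250. 185.]]
adp top [[251.0, 188.0], [250.0, 187.0], [249.0, 184.0]]
adp sc [[269.0, 241.0], [269.0, 237.0], [270.0, 225.0]]
```

View pics/s3.png

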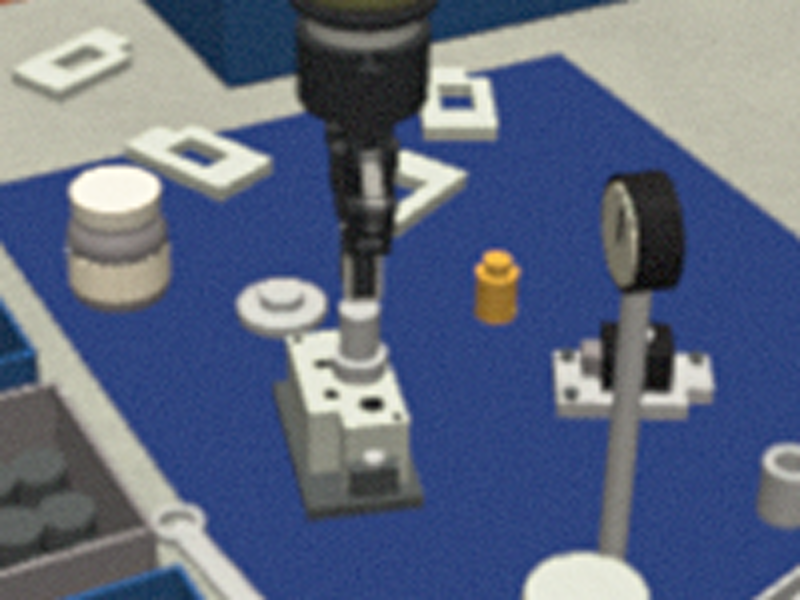

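Scene crop: the fingertips are at the top of the stem at crop (362,300), not around it. The fingers closed on air above the stem, so the tips sit higher than I assumed. I'll check the height scale.

```bash
python3 - <<'E'
from h import *
r=read_camera('wrist'); P,N=model()
for z in (.0,.02,.035,.055,.075):
    print(z,end=' '); fit(r,P,N,z,(.647,-.0451,-.284),R=(8,5,3))
s=get_state(); T=r['camera_from_world']; c=-T[:3,:3].T@T[:3,3]; print(c,s['position'],s['ee_rot'].T@(c-s['position']),s['joint_positions'])
E
```

```text
0.0 fit [ 0.6417 -0.0465 -0.2819] deg -16.15 used 69 140 mad mm 0.2
0.02 fit [ 0.6576 -0.0482 -0.2911] deg -16.68 used 71 140 mad mm 0.22
0.035 fit [ 0.6515 -0.0518 -0.2898] deg -16.6 used 84 140 mad mm 0.2
0.055 fit [ 0.647  -0.0455 -0.288 ] deg -16.5 used 119 140 mad mm 0.17
0.075 fit [ 0.6503 -0.0414 -0.2915] deg -16.7 used 46 140 mad mm 0.5
[ 0.55940905 -0.02130214  0.25459404] [ 0.63714596 -0.04917941  0.08558549] [ 0.08258997 -0.00129523 -0.16900082] [ 0.06463747  0.63037329 -0.04330588  1.61623424  0.03273062  0.89580124
  1.22010366]
```

The camera height is right (the block fits best at z = 55 mm). The pad gap in the image (32 px for 15 mm) puts the real fingertips about 30 mm behind the reported TCP, not 11 mm ahead of it. I'll open, go 22 mm lower and close again.

apply_moves(series=[0, 0, 0, 0, 0, 0, 0, 0, 0, 0, 0, 0, 0, 0, 0, 0, 0, 0, 0, 0, 1, 0, 0, 0, 0, 0, 2.2, 0, 0, 0, 0, 0, 2.2, 0, 0, 0], claw=5)

```text
t: 6.7
position: [0.636, -0.0491, 0.0619]
ee_rot: [[-0.936, 0.352, -0.003], [0.352, 0.936, 0.0], [0.003, -0.001, -1.0]]
wrist_force: [-0.5, 0.5, -0.3]
finger_gap: 0.587
grasp_force: 0.0
```

apply_moves(series=[0, 0, 0, 0, 0, 0, 0, 0, 0, 0, 0, 0, 0, 0, 0, 0, 0, 0, 0, 0, 0, 0, 0, 0], claw=1.5)

```text
t: 7.2
position: [0.6375, -0.0491, 0.064]
ee_rot: [[-0.936, 0.352, 0.001], [0.352, 0.936, 0.0], [-0.001, 0.0, -1.0]]
wrist_force: [-0.4, 0.3, 2.1]
finger_gap: 0.24
grasp_force: 58.6
```

```bash
python3 - <<'E'
from h import *
r=read_camera('wrist'); S=read_camera('scene')
a=cv2.resize(r['img'][180:330,180:380],(400,300),interpolation=cv2.INTER_CUBIC);b=cv2.resize(S['img'][195:270,220:320],(400,300),interpolation=cv2.INTER_CUBIC)
cv2.imwrite('pics/g1.png',np.hstack([a,b]))
print(get_state()['finger_gap'],get_state()['grasp_force'])
E
```

```text
0.24249540545577639 58.690611720085144
```

View pics/g1.png

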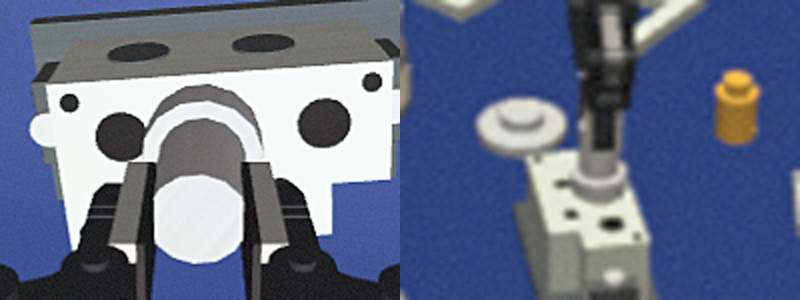

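The pads hold the upper part of the stem, centred (left half, (200,215)), and the scene half shows the tips well above the foot. I'll lift and go round the stand to the tray.

apply_moves(series=[0, 0, -3, 0, 0, 0, 0, 0, -9, 0, 0, 0, 5, 1, -10.5, 0, 0, 0, 11, 2.4, -10.5, 0, 0, 0, 17, 3.6, -10.5, 0, 0, 0, 18.2, 3.8, -10.5, 0, 0, 0, 18.2, 3.8, -10.5, 0, 0, 0])

```text
t: 8.18
position: [0.4802, 0.0506, 0.169]
ee_rot: [[-0.936, 0.351, 0.001], [0.351, 0.936, -0.0], [-0.001, 0.0, -1.0]]
wrist_force: [-0.1, -0.9, -0.6]
finger_gap: 0.237
grasp_force: 58.8
```

```bash
python3 - <<'E'
from h import *
s=get_state(); p=s['position'];print(p,s['finger_gap'],s['grasp_force'],s['wrist_force'],'to',tool(np.array([.477,.25,p[2]])-p))
S=read_camera('scene')
R=np.array([[-.936,.352,0],[.352,.936,0],[0,0,-1]])
for z in (.07,.075,.08,.085,.09,.1): print(z,proj(S,np.array([.637,-.049,z])+R[:,1]*.016).round(1))
E
```

```text
[0.48020355 0.05056391 0.16895017] 0.2369133322515093 58.823670744895935 [-0.13991029 -0.88761069 -0.62548562] to [ 7.3  18.56 -0.  ]
0.07 [[270.2 240. ]]
0.075 [[270.3 238.3]]
0.08 [[270.3 236.5]]
0.085 [[270.3 234.8]]
0.09 [[270.3 233.1]]
0.1 [[270.4 229.5]]
```

apply_moves(series=[2, 5, 0, 0, 0, 0, 4.5, 11, 0, 0, 0, 0, 6.5, 17, 0, 0, 0, 0, 7.3, 18.6, 0, 0, 0, 0, 7.3, 18.6, 5, 0, 0, 0, 7.3, 18.6, 10, 0, 0, 0, 7.3, 18.6, 13, 0, 0, 0, 7.3, 18.6, 13, 0, 0, 0])

```text
t: 9.22
position: [0.4775, 0.2487, 0.0361]
ee_rot: [[-0.935, 0.354, -0.004], [0.354, 0.935, -0.003], [0.003, -0.004, -1.0]]
wrist_force: [-0.5, 0.5, -0.7]
finger_gap: 0.241
grasp_force: 58.9
```

```bash
python3 - <<'E'
from h import *
s=get_state(); print(s['position'],s['wrist_force'])
r=read_camera('wrist'); cv2.imwrite('pics/tr.png',r['img'])
m=trace('adaptor','wrist')
p=s['position']
if m:
  for b in (.006,.012,.018,.024,.03):
    print(b,fitcyl(r,m[0]['pixels'].astype(np.uint8),b,ADP,(p[0],p[1])))
E
```

```text
[0.47754199 0.24873206 0.03605077] [-0.46843526  0.47717885 -0.72854871]
0.006 (np.float64(0.8411996066863323), np.float64(0.4855419917350509), np.float64(0.24473206175944953))
0.012 (np.float64(0.8670199951818839), np.float64(0.4835419917350509), np.float64(0.24573206175944953))
0.018 (np.float64(0.8922169811320755), np.float64(0.4815419917350509), np.float64(0.24673206175944953))
0.024 (np.float64(0.8766321476812247), np.float64(0.4785419917350509), np.float64(0.24773206175944953))
0.03 (np.float64(0.8259041211101766), np.float64(0.4755419917350509), np.float64(0.24973206175944954))
```

View pics/tr.png

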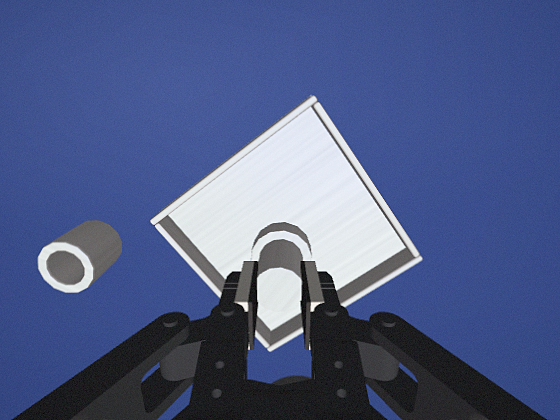

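The adaptor hangs over the middle of the tray (tray corners (315,97), (422,258), (268,350), (152,222); foot at (281,245)). I'll lower it.

apply_moves(series=[0, 0, 1, 0, 0, 0, 0, 0, 1.8, 0, 0, 0, 0, 0, 2, 0, 0, 0, 0, 0, 2, 0, 0, 0])

```text
t: 9.82
position: [0.4773, 0.2503, 0.0186]
ee_rot: [[-0.936, 0.352, -0.0], [0.352, 0.936, -0.0], [0.0, -0.0, -1.0]]
wrist_force: [0.2, 0.2, -0.9]
finger_gap: 0.235
grasp_force: 58.9
```

apply_moves(series=[0, 0, 0.1, 0, 0, 0, 0, 0, 0.2, 0, 0, 0, 0, 0, 0.2, 0, 0, 0])

```text
t: 10.2
position: [0.4774, 0.2503, 0.0166]
ee_rot: [[-0.936, 0.352, -0.0], [0.352, 0.936, -0.0], [0.0, -0.0, -1.0]]
wrist_force: [0.1, 0.2, -1.1]
finger_gap: 0.238
grasp_force: 58.9
```

apply_moves(series=[0, 0, 0.1, 0, 0, 0, 0, 0, 0.2, 0, 0, 0, 0, 0, 0.2, 0, 0, 0])

```text
t: 10.58
position: [0.4773, 0.2503, 0.0145]
ee_rot: [[-0.936, 0.352, -0.0], [0.352, 0.936, -0.0], [0.0, -0.0, -1.0]]
wrist_force: [0.0, 0.5, -1.9]
finger_gap: 0.239
grasp_force: 58.9
```

apply_moves(series=[0, 0, 0.1, 0, 0, 0, 0, 0, 0.1, 0, 0, 0])

```text
t: 10.82
position: [0.4773, 0.2503, 0.0135]
ee_rot: [[-0.936, 0.352, -0.0], [0.352, 0.936, -0.0], [0.0, -0.0, -1.0]]
wrist_force: [0.3, 0.1, -1.0]
finger_gap: 0.241
grasp_force: 58.9
```

apply_moves(series=[0, 0, 0.1, 0, 0, 0, 0, 0, 0.1, 0, 0, 0])

```text
t: 11.08
position: [0.4776, 0.2504, 0.0129]
ee_rot: [[-0.936, 0.352, 0.001], [0.352, 0.936, 0.0], [-0.0, 0.0, -1.0]]
wrist_force: [-0.8, -0.5, 2.9]
finger_gap: 0.24
grasp_force: 59.5
```

apply_moves(series=[0, 0, 0.1, 0, 0, 0, 0, 0, 0.1, 0, 0, 0])

```text
t: 11.32
position: [0.4779, 0.2506, 0.0127]
ee_rot: [[-0.936, 0.352, 0.001], [0.352, 0.936, 0.001], [-0.001, 0.001, -1.0]]
wrist_force: [-2.0, -0.6, 10.6]
finger_gap: 0.238
grasp_force: 60.3
```

apply_moves(series=[0, 0, -0.1, 0, 0, 0, 0, 0, -0.1, 0, 0, 0, 0, 0, -0.1, 0, 0, 0, 0, 0, -0.1, 0, 0, 0, 0, 0, -3, 0, 0, 0, 0, 0, -9, 0, 0, 0, 0, 0, -15, 0, 0, 0, 0, 0, -18, 0, 0, 0], claw=5)

```text
t: 12.32
position: [0.4783, 0.2509, 0.195]
ee_rot: [[-0.936, 0.352, 0.004], [0.352, 0.936, 0.002], [-0.003, 0.003, -1.0]]
wrist_force: [0.1, -0.6, -0.5]
finger_gap: 0.59
grasp_force: 0.0
```

```bash
python3 - <<'E'
from h import *
s=get_state(); p=s['position']; print(p,s['finger_gap'],s['wrist_force'])
r=read_camera('wrist'); m=trace('adaptor','wrist')
if m: print(m[0]['p'],fitcyl(r,m[0]['pixels'].astype(np.uint8),.004,ADP,(.478,.25)))
print('to',tool(np.array([.45,-.27,.2])-p))
E
```

```text
[0.47829917 0.25087743 0.19500801] 0.5895308951952942 [ 0.14124662 -0.57408404 -0.54848192]
0.6 (np.float64(0.8875), np.float64(0.477), np.float64(0.252))
to [-15.7  -49.74  -0.69]
```

apply_moves(series=[-19.4, -51.1, 0, 0, 0, -47, -19.4, -51.1, 0, 0, 0, -47, -19.4, -51.1, 0, 0, 0, -47, -19.4, -51.1, 0, 0, 0, -47, -19.4, -51.1, 0, 0, 0, -47, -19.4, -51.1, 0, 0, 0, -47, -19.4, -51.1, 0, 0, 0, -47, -19.4, -51.1, 0, 0, 0, -47], claw=8.4)

```text
t: 13.42
position: [0.4783, -0.2329, 0.1906]
ee_rot: [[-0.896, -0.445, -0.001], [-0.445, 0.896, 0.001], [0.001, 0.001, -1.0]]
wrist_force: [1.4, 0.6, 0.2]
finger_gap: 0.986
grasp_force: 0.0
```

```bash
python3 - <<'E'
from h import *
s=get_state(); p=s['position']; R=s['ee_rot'];print(p,np.degrees(np.arctan2(R[1,0],R[0,0])))
print('to',tool(np.array([.48,-.2954,.16])-p))
E
```

```text
[ 0.47831678 -0.23288099  0.19060705] -153.6060442032114
to [ 2.63 -5.68  3.06]
```

apply_moves(series=[2.6, -5.7, 3, 0, 0, 0, 2.6, -5.7, 3, 0, 0, 0, 2.6, -5.7, 3, 0, 0, 0, 2.6, -5.7, 3, 0, 0, 0])

```text
t: 13.92
position: [0.4817, -0.2918, 0.1618]
ee_rot: [[-0.895, -0.447, 0.0], [-0.447, 0.895, 0.001], [-0.001, 0.001, -1.0]]
wrist_force: [0.4, -0.1, 0.4]
finger_gap: 0.985
grasp_force: 0.0
```

```bash
cat >> h.py <<'E'
def grip(p,angoff,z):
    """tool shift/turn to bring the TCP over (x,y) with tool x at yaw p[2]+angoff"""
    s=get_state(); R=s['ee_rot']; cur=np.arctan2(R[1,0],R[0,0])
    d=np.degrees((p[2]+angoff-cur+np.pi)%(2*np.pi)-np.pi)
    print('pos',s['position'].round(4),'shift',tool(np.array([p[0],p[1],z])-s['position']),'turn tool z',(-d).round(2),'F',s['wrist_force'].round(1))
E
python3 - <<'E'
from h import *
r=read_camera('wrist'); cv2.imwrite('pics/sp.png',r['img'])
P,N=model(1); p=fit(r,P,N,.012,(.4795,-.2954,-1.098))
grip(p,-np.pi/2,.16)
E
```

```text
fit [ 0.4781 -0.2942 -1.0988] deg -62.96 used 200 200 mad mm 0.26
pos [ 0.4818 -0.2918  0.1621] shift [ 0.44 -0.05  0.21] turn tool z -0.5 F [ 0.3 -0.4 -0.1]
```

apply_moves(series=[0.4, -0.05, 4, 0, 0, -0.5, 0.4, -0.05, 9, 0, 0, -0.5, 0.4, -0.05, 13, 0, 0, -0.5, 0.4, -0.05, 16, 0, 0, -0.5, 0.4, -0.05, 17, 0, 0, -0.5, 0.4, -0.05, 17, 0, 0, -0.5], claw=6.8)

```text
t: 14.72
position: [0.4782, -0.2953, -0.008]
ee_rot: [[-0.891, -0.453, 0.0], [-0.453, 0.891, 0.0], [-0.0, 0.0, -1.0]]
wrist_force: [-0.9, -0.1, 0.4]
finger_gap: 0.793
grasp_force: 0.0
```

```bash
python3 - <<'E'
from h import *
r=read_camera('wrist'); cv2.imwrite('pics/sp2.png',r['img'])
S=read_camera('scene'); 
P,N=model(1); p=fit(r,P,N,.012,(.4781,-.2942,-1.0988))
grip(p,-np.pi/2,-.02); p=get_state()['position']
a=cv2.resize(r['img'][150:420,130:430],(400,360));b=cv2.resize(S['img'][150:240,220:320],(400,360),interpolation=cv2.INTER_CUBIC)
cv2.imwrite('pics/g2.png',np.hstack([a,b]))
E
```

```text
fit [ 0.4782 -0.2945 -1.0977] deg -62.9 used 200 200 mad mm 0.13
pos [ 0.4787 -0.2961 -0.007 ] shift [-0.02  0.17  1.3 ] turn tool z -0.19 F [-0.1  0.3 -0.3]
```

View pics/g2.png

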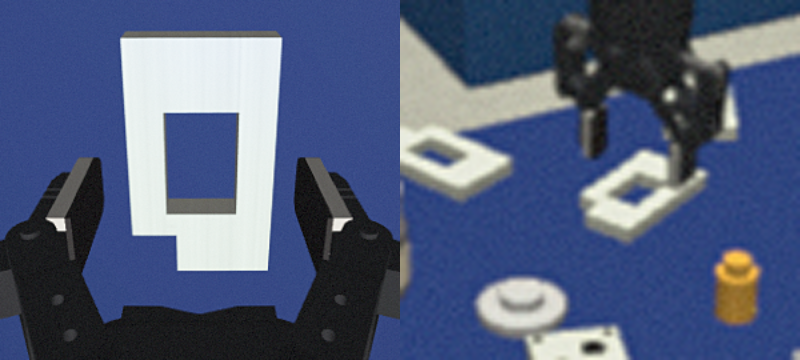

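The fingers straddle the spacer plate (left half: plate cols 125–278 between pads at 100 and 297), with the tips still above it. The pad gap gives tips about 34 mm behind the TCP, so they are at z ≈ 26 mm. I'll descend gently until contact.

apply_moves(series=[0, 0.1, 0.8, 0, 0, -0.1, 0, 0.1, 1.6, 0, 0, -0.1, 0, 0.1, 1.8, 0, 0, -0.1, 0, 0.1, 1.8, 0, 0, -0.1])

```text
t: 15.32
position: [0.4771, -0.295, -0.0266]
ee_rot: [[-0.891, -0.454, -0.0], [-0.454, 0.891, 0.0], [0.0, 0.0, -1.0]]
wrist_force: [-0.8, -0.6, -0.4]
finger_gap: 0.796
grasp_force: 0.0
```

apply_moves(series=[0, 0, 0.1, 0, 0, 0, 0, 0, 0.2, 0, 0, 0, 0, 0, 0.2, 0, 0, 0])

```text
t: 15.7
position: [0.4773, -0.2951, -0.0284]
ee_rot: [[-0.891, -0.454, -0.0], [-0.454, 0.891, -0.0], [0.0, -0.0, -1.0]]
wrist_force: [0.5, 0.7, 0.7]
finger_gap: 0.796
grasp_force: 0.0
```

apply_moves(series=[0, 0, 0.1, 0, 0, 0, 0, 0, 0.1, 0, 0, 0])

```text
t: 15.95
position: [0.4772, -0.2951, -0.0294]
ee_rot: [[-0.891, -0.454, -0.0], [-0.454, 0.891, -0.0], [0.0, 0.0, -1.0]]
wrist_force: [0.1, -0.5, 0.3]
finger_gap: 0.797
grasp_force: 0.0
```

apply_moves(series=[0, 0, 0, 0, 0, 0, 0, 0, 0, 0, 0, 0, 0, 0, 0, 0, 0, 0, 0, 0, 0, 0, 0, 0], claw=4.5)

```text
t: 16.45
position: [0.4773, -0.2951, -0.0289]
ee_rot: [[-0.891, -0.454, 0.0], [-0.454, 0.891, -0.0], [-0.0, -0.0, -1.0]]
wrist_force: [-0.7, 1.2, 6.1]
finger_gap: 0.637
grasp_force: 63.8
```

apply_moves(series=[0, 0, -2, 0, 0, 0, 0, 0, -7, 0, 0, 0, -3, 2, -11.9, 0, 0, -5, -34.7, 23.3, -11.9, 0, 0, -46.6, -34.7, 23.3, -11.9, 0, 0, -46.6, -34.7, 23.3, -11.9, 0, 0, -46.6, -34.7, 23.3, -11.9, 0, 0, -46.6, -34.7, 23.3, -11.9, 0, 0, -46.6])

```text
t: 17.45
position: [0.6476, 0.0107, 0.0893]
ee_rot: [[-0.281, -0.96, -0.0], [-0.96, 0.281, -0.0], [0.0, 0.0, -1.0]]
wrist_force: [1.2, -0.2, -0.8]
finger_gap: 0.634
grasp_force: 63.8
```

```bash
python3 - <<'E'
from h import *
grip((.68,.07,np.radians(-16.4)),-np.pi/2,.09); s=get_state(); print(s['finger_gap'],s['grasp_force'])
r=read_camera('wrist'); R=s['ee_rot']; p=s['position']
P,N=model(1); a=np.arctan2(R[1,0],R[0,0])+np.pi/2
for dz in (0,.003,-.003): fit(r,P,N,p[2]+.0289+.012-2*.0289+dz+.0289*0+.0289*0+.0,(p[0],p[1],a)) if 0 else fit(r,P,N,p[2]+.0289+.012+dz,(p[0],p[1],a))
E
```

```text
pos [0.6476 0.0107 0.0893] shift [-6.6  -1.45 -0.07] turn tool z 0.08 F [ 1.2 -0.2 -0.8]
0.6342462443663303 63.75400185585022
fit [ 0.6469  0.0122 -0.2821] deg -16.16 used 196 200 mad mm 0.16
fit [ 0.6466  0.0108 -0.2885] deg -16.53 used 192 200 mad mm 0.64
fit [ 0.6474  0.0138 -0.2746] deg -15.73 used 200 200 mad mm 0.52
```

apply_moves(series=[-6.6, -1.4, 0, 0, 0, 0, -6.6, -1.4, 0, 0, 0, 0, -6.6, -1.4, 0, 0, 0, 0])

```text
t: 17.88
position: [0.6786, 0.0689, 0.089]
ee_rot: [[-0.282, -0.96, -0.001], [-0.96, 0.282, -0.001], [0.001, 0.001, -1.0]]
wrist_force: [-0.5, -0.4, -2.0]
finger_gap: 0.635
grasp_force: 63.8
```

```bash
cat >> h.py <<'E'
def rel(r,zt,win,init,zb=.055,binit=(.647,-.0452,-.286)):
    """held plate (top edge height zt) and seat (height zb) in one picture"""
    P,N=model(win); h=fit(r,P,N,zt,init)
    def vis(Q):
        hp=proj(r,place(OUT,*h,zt)).astype(np.float32); hull=cv2.convexHull(np.vstack([hp,proj(r,place(OUT,*h,zt-.012)).astype(np.float32)]))
        q=proj(r,place(Q,*binit,zb)); return np.array([cv2.pointPolygonTest(hull,(float(u),float(v)),True)<-4 and v<330 for u,v in q])
    P2,N2=model(); b=fit(r,P2,N2,zb,binit,mask=vis)
    R=get_state()['ee_rot']; a=np.degrees(b[2]-h[2]); pos=get_state()['position']
    # after turning by a about the TCP, held offset turns too
    c,s=np.cos(np.radians(a)),np.sin(np.radians(a)); o=np.array([[c,-s],[s,c]])@(h[:2]-pos[:2])
    d=np.r_[b[:2]-(pos[:2]+o),0]
    print('pos',pos.round(4),'turn tool z',-a.round(2),'shift tool cm',(R.T@d*100).round(2))
    return h,b
E
python3 - <<'E'
from h import *
s=get_state(); R=s['ee_rot']; p=s['position']; r=read_camera('wrist'); cv2.imwrite('pics/rel.png',r['img'])
rel(r,p[2]+.0409,1,(p[0],p[1],np.arctan2(R[1,0],R[0,0])+np.pi/2))
E
```

```text
fit [ 0.6779  0.0704 -0.2843] deg -16.29 used 195 200 mad mm 0.14
fit [ 0.6471 -0.0458 -0.286 ] deg -16.39 used 82 140 mad mm 0.14
pos [0.6785 0.0674 0.0891] turn tool z 0.1 shift tool cm [12.02 -0.34  0.02]
```

```bash
python3 - <<'E'
from h import *
for i in range(2):
    r=read_camera('wrist'); s=get_state(); R=s['ee_rot']; p=s['position']
    rel(r,.0891+.0409,1,(p[0],p[1],np.arctan2(R[1,0],R[0,0])+np.pi/2))
E
```

```text
fit [ 0.6778  0.0689 -0.2862] deg -16.4 used 195 200 mad mm 0.15
fit [ 0.6471 -0.0456 -0.2875] deg -16.47 used 84 140 mad mm 0.13
pos [0.6785 0.0666 0.0893] turn tool z 0.07 shift tool cm [11.85 -0.31  0.02]
fit [ 0.6779  0.0682 -0.2862] deg -16.4 used 200 200 mad mm 0.12
fit [ 0.6472 -0.0455 -0.2844] deg -16.29 used 84 140 mad mm 0.15
pos [0.6786 0.0664 0.0895] turn tool z -0.11 shift tool cm [11.77 -0.3   0.02]
```

apply_moves(series=[4, -0.1, 0, 0, 0, 0, 9, -0.2, 0, 0, 0, 0, 11.75, -0.3, 0, 0, 0, 0, 11.75, -0.3, 2.5, 0, 0, 0, 11.75, -0.3, 4.5, 0, 0, 0, 11.75, -0.3, 4.5, 0, 0, 0, 11.75, -0.3, 4.5, 0, 0, 0, 11.75, -0.3, 4.5, 0, 0, 0])

```text
t: 19.02
position: [0.6494, -0.0451, 0.0458]
ee_rot: [[-0.283, -0.959, 0.002], [-0.959, 0.283, -0.0], [-0.0, -0.002, -1.0]]
wrist_force: [0.4, -0.7, -1.0]
finger_gap: 0.637
grasp_force: 63.8
```

```bash
cat >> h.py <<'E'
def err(h,b):
    s=get_state(); R=s['ee_rot']; print('pos',s['position'].round(4),'F',s['wrist_force'].round(1),'shift tool cm',(R.T@np.r_[b[0]-h[0],b[1]-h[1],0]*100).round(2),'turn tool z',np.degrees(h[2]-b[2]).round(2))
E
python3 - <<'E'
from h import *
B=(.6472,-.0455,-.2858)
for i in range(2):
    r=read_camera('wrist'); s=get_state(); R=s['ee_rot']; p=s['position']; cv2.imwrite('pics/ov.png',r['img'])
    h=fit(r,*model(1),p[2]+.0409,(p[0],p[1],np.arctan2(R[1,0],R[0,0])+np.pi/2)); err(h,B)
E
```

```text
fit [ 0.6486 -0.0435 -0.2843] deg -16.29 used 195 200 mad mm 0.13
pos [ 0.6493 -0.045   0.0456] F [-0.3  0.7 -1. ] shift tool cm [ 0.23  0.08 -0.  ] turn tool z 0.09
fit [ 0.6485 -0.0434 -0.2843] deg -16.29 used 195 200 mad mm 0.12
pos [ 0.6492 -0.0448  0.0455] F [ 1.   0.4 -1. ] shift tool cm [ 0.24  0.07 -0.  ] turn tool z 0.09
```

apply_moves(series=[0.23, 0.08, 0, 0, 0, 0, 0.23, 0.08, 0.8, 0, 0, 0, 0.23, 0.08, 1.5, 0, 0, 0, 0.23, 0.08, 1.5, 0, 0, 0, 0.23, 0.08, 1.5, 0, 0, 0, 0.23, 0.08, 1.5, 0, 0, 0])

```text
t: 19.88
position: [0.6475, -0.0468, 0.0298]
ee_rot: [[-0.283, -0.959, 0.0], [-0.959, 0.283, -0.0], [-0.0, -0.0, -1.0]]
wrist_force: [0.6, -0.2, -1.4]
finger_gap: 0.636
grasp_force: 63.8
```

```bash
python3 - <<'E'
from h import *
B=(.6472,-.0455,-.2858)
for i in range(2):
    r=read_camera('wrist'); s=get_state(); R=s['ee_rot']; p=s['position']; cv2.imwrite('pics/ov2.png',r['img'])
    h=fit(r,*model(1),p[2]+.0409,(p[0],p[1],np.arctan2(R[1,0],R[0,0])+np.pi/2)); err(h,B)
E
```

```text
fit [ 0.6467 -0.0453 -0.2847] deg -16.31 used 191 200 mad mm 0.12
pos [ 0.6475 -0.0468  0.0298] F [ 0.5  0.1 -0.3] shift tool cm [ 0.   -0.05  0.  ] turn tool z 0.06
fit [ 0.6468 -0.0454 -0.2847] deg -16.31 used 191 200 mad mm 0.16
pos [ 0.6475 -0.0468  0.0298] F [ 1.4 -0.1 -1.2] shift tool cm [ 0.   -0.05  0.  ] turn tool z 0.06
```

apply_moves(series=[0, -0.04, 0.1, 0, 0, 0, 0, -0.04, 0.2, 0, 0, 0, 0, -0.04, 0.3, 0, 0, 0, 0, -0.04, 0.3, 0, 0, 0])

```text
t: 20.48
position: [0.6476, -0.0469, 0.0265]
ee_rot: [[-0.283, -0.959, -0.0], [-0.959, 0.283, -0.0], [0.0, 0.0, -1.0]]
wrist_force: [-0.0, -0.0, -0.3]
finger_gap: 0.636
grasp_force: 63.8
```

apply_moves(series=[0, 0, 0.1, 0, 0, 0, 0, 0, 0.1, 0, 0, 0])

```text
t: 20.72
position: [0.6478, -0.047, 0.0262]
ee_rot: [[-0.283, -0.959, 0.0], [-0.959, 0.283, -0.0], [0.0, -0.0, -1.0]]
wrist_force: [-1.2, -0.6, 4.2]
finger_gap: 0.632
grasp_force: 64.4
```

apply_moves(series=[0, 0, 0, 0, 0, 0, 0, 0, 0, 0, 0, 0, 0, 0, 0, 0, 0, 0, 0, 0, -2, 0, 0, 0, 0, 0, -6, 0, 0, 0, 0, 0, -12, 0, 0, 0, 0, 0, -15, 0, 0, 0, 0, 0, -15, 0, 0, 0], claw=7.2)

```text
t: 21.72
position: [0.6493, -0.0468, 0.1786]
ee_rot: [[-0.283, -0.959, 0.005], [-0.959, 0.283, -0.0], [-0.001, -0.005, -1.0]]
wrist_force: [-0.3, 0.3, -0.2]
finger_gap: 0.843
grasp_force: 0.0
```

```bash
python3 - <<'E'
from h import *
B=(.6472,-.0455,-.2858)
for i in range(2):
    r=read_camera('wrist'); cv2.imwrite('pics/seat1.png',r['img'])
    h=fit(r,*model(1),.067,B); err(h,B)
C=(.4554,-.0148,1.0622); grip(C,-np.pi/2,.18)
E
```

```text
fit [ 0.647  -0.0448 -0.2848] deg -16.32 used 191 200 mad mm 0.22
pos [ 0.6481 -0.0469  0.1765] F [ 0.5  0.4 -0.1] shift tool cm [ 0.06 -0.04  0.  ] turn tool z 0.06
fit [ 0.6469 -0.0451 -0.2838] deg -16.26 used 191 200 mad mm 0.24
pos [ 0.6473 -0.047   0.1751] F [-0.1 -0.3 -0.2] shift tool cm [ 0.03 -0.04 -0.  ] turn tool z 0.11
pos [ 0.6473 -0.047   0.1751] shift [ 2.33 19.32 -0.48] turn tool z -77.28 F [-0.1 -0.3 -0.2]
```

apply_moves(series=[2.3, 19.3, 0, 0, 0, -77.3, 2.3, 19.3, 0, 0, 0, -77.3, 2.3, 19.3, 0, 0, 0, -77.3, 2.3, 19.3, 0, 0, 0, -77.3, 2.3, 19.3, 0, 0, 0, -77.3, 2.3, 19.3, 0, 0, 0, -77.3, 2.3, 19.3, 0, 0, 0, -77.3, 2.3, 19.3, 0, 0, 0, -77.3], claw=6)

```text
t: 22.82
position: [0.4424, 0.0366, 0.0974]
ee_rot: [[0.833, -0.551, 0.051], [-0.547, -0.834, -0.065], [0.078, 0.026, -0.997]]
wrist_force: [0.5, -0.1, 0.4]
finger_gap: 0.701
grasp_force: 0.0
```

```bash
cat >> h.py <<'E'
HOU=np.array([[-18,-23],[18,-23],[18,23],[-18,23]])/1000.
E
python3 - <<'E'
from h import *
for i in range(2):
    r=read_camera('wrist'); cv2.imwrite('pics/cov.png',r['img'])
    h=fit(r,*model(),.012,(.4554,-.0148,1.0622)); grip(h,-np.pi/2,.1)
# housing top, dark part: reversed polarity
P,N=samples(HOU); fit(r,P,-N,.044,h,R=(4,3,2))
print(get_state()['joint_positions'].round(2))
E
```

```text
fit [ 0.4553 -0.014   1.0654] deg 61.04 used 140 140 mad mm 0.23
pos [0.4397 0.037  0.0953] shift [ 4.1   3.44 -0.06] turn tool z -3.95 F [-3.6  0.4 -2.5]
fit [ 0.4552 -0.0151  1.0597] deg 60.71 used 140 140 mad mm 0.2
pos [0.4405 0.0361 0.0966] shift [4.05 3.48 0.07] turn tool z -3.99 F [-0.1 -0.   0.2]
fit [ 0.4561 -0.0143  1.0689] deg 61.24 used 70 70 mad mm 0.38
[ 0.67  0.72 -1.42  2.14  0.92  1.11  2.89]
```

The wrist hit its range: joint 7 unwinds in the other sense from what I assumed. The tool pose is tilted but clear of everything. I'll level it and use the half-turn-equivalent grasp (tool x at yaw + 90°).

```bash
cat >> h.py <<'E'
from scipy.spatial.transform import Rotation as Ro
def goto(pos,deg):
    s=get_state(); R=s['ee_rot']; a=np.radians(deg)
    Rt=np.array([[np.cos(a),np.sin(a),0],[np.sin(a),-np.cos(a),0],[0,0,-1]])
    print('pos',s['position'].round(4),'yaw',np.degrees(np.arctan2(R[1,0],R[0,0])).round(2),'shift',(R.T@(np.array(pos)-s['position'])*100).round(2),'rotvec',np.degrees(Ro.from_matrix(R.T@Rt).as_rotvec()).round(2),'j',s['joint_positions'].round(2),'F',s['wrist_force'].round(1))
E
python3 - <<'E'
from h import *
goto((.455,-.015,.2),-115)
E
```

```text
pos [0.4405 0.0361 0.0966] yaw -33.28 shift [ 4.79  3.77 -9.89] rotvec [-1.74 -4.78 81.61] j [ 0.67  0.72 -1.42  2.14  0.92  1.11  2.89] F [-0.1 -0.   0.2]
```

apply_moves(series=[1, 1, -3, 0, 0, 5, 2.5, 2, -6, -0.4, -1, 15, 4.8, 3.8, -9.9, -1.7, -4.8, 81.6, 4.8, 3.8, -9.9, -1.7, -4.8, 81.6, 4.8, 3.8, -9.9, -1.7, -4.8, 81.6, 4.8, 3.8, -9.9, -1.7, -4.8, 81.6, 4.8, 3.8, -9.9, -1.7, -4.8, 81.6, 4.8, 3.8, -9.9, -1.7, -4.8, 81.6])

```text
t: 23.92
position: [0.4572, -0.0163, 0.203]
ee_rot: [[-0.401, -0.916, 0.005], [-0.916, 0.401, -0.001], [-0.001, -0.005, -1.0]]
wrist_force: [0.1, 0.3, 0.4]
finger_gap: 0.702
grasp_force: 0.0
```

```bash
python3 - <<'E'
from h import *
goto((.455,-.015,.2),170)
E
```

```text
pos [ 0.4572 -0.0163  0.203 ] yaw -113.64 shift [-0.03  0.26  0.29] rotvec [-0.2   0.26 76.36] j [ 0.8   0.41 -1.16  1.92  0.43  1.08  2.2 ] F [0.1 0.3 0.4]
```

apply_moves(series=[0, 0.2, 0, -0.2, 0.3, 95.4, 0, 0.2, 0, -0.2, 0.3, 95.4, 0, 0.2, 0, -0.2, 0.3, 95.4, 0, 0.2, 0, -0.2, 0.3, 95.4, 0, 0.2, 0, -0.2, 0.3, 95.4, 0, 0.2, 0, -0.2, 0.3, 95.4, 0, 0.2, 0, -0.2, 0.3, 95.4, 0, 0.2, 0, -0.2, 0.3, 95.4])

```text
t: 24.92
position: [0.4554, -0.0154, 0.203]
ee_rot: [[-0.942, 0.335, 0.0], [0.335, 0.942, -0.0], [-0.001, -0.0, -1.0]]
wrist_force: [-0.4, -0.4, 0.5]
finger_gap: 0.701
grasp_force: 0.0
```

```bash
python3 - <<'E'
from h import *
goto((.455,-.015,.15),150.9)
E
```

```text
pos [ 0.4554 -0.0154  0.203 ] yaw 160.44 shift [0.06 0.02 5.3 ] rotvec [-0.    0.03  9.54] j [ 0.54  0.3  -0.74  1.92  0.24  1.01  0.93] F [-0.4 -0.4  0.5]
```

apply_moves(series=[0, 0, 3, 0, 0, 9.5, 0, 0, 5, 0, 0, 9.5, 0, 0, 5, 0, 0, 9.5, 0, 0, 5, 0, 0, 9.5])

```text
t: 25.42
position: [0.4558, -0.0152, 0.1535]
ee_rot: [[-0.878, 0.479, 0.001], [0.479, 0.878, -0.001], [-0.001, -0.0, -1.0]]
wrist_force: [1.1, 0.5, 0.4]
finger_gap: 0.698
grasp_force: 0.0
```

```bash
python3 - <<'E'
from h import *
for i in range(2):
    r=read_camera('wrist'); cv2.imwrite('pics/cov2.png',r['img'])
    h=fit(r,*model(),.012,(.4554,-.0148,1.0622)); goto((h[0],h[1],.05),np.degrees(h[2])+90)
P,N=samples(HOU); fit(r,P,-N,.044,h,R=(4,3,2))
b=fit(r,*model(1),.067,(.6472,-.0455,-.2858))
E
```

```text
fit [ 0.4553 -0.0148  1.0615] deg 60.82 used 140 140 mad mm 0.24
pos [ 0.4559 -0.0152  0.1536] yaw 151.39 shift [ 0.09  0.   10.36] rotvec [0.   0.11 0.57] j [ 0.48  0.35 -0.68  2.    0.29  0.88  0.72] F [0.1 0.8 0. ]
fit [ 0.4551 -0.0146  1.06  ] deg 60.73 used 140 140 mad mm 0.24
pos [ 0.456  -0.0152  0.1536] yaw 151.4 shift [ 0.13  0.   10.36] rotvec [0.   0.13 0.66] j [ 0.48  0.35 -0.68  2.    0.29  0.88  0.72] F [-0.8 -0.5 -0.2]
fit [ 0.4545 -0.0145  1.0728] deg 61.47 used 56 70 mad mm 0.21
fit [ 0.6465 -0.0447 -0.2836] deg -16.25 used 52 200 mad mm 0.23
```

apply_moves(series=[0.1, 0, 4, 0, 0, 0.6, 0.1, 0, 9, 0, 0, 0.6, 0.1, 0, 13, 0, 0, 0.6, 0.1, 0, 15.5, 0, 0, 0.6, 0.1, 0, 16.5, 0, 0, 0.6, 0.1, 0, 16.5, 0, 0, 0.6])

```text
t: 26.28
position: [0.4548, -0.0148, -0.012]
ee_rot: [[-0.873, 0.487, 0.001], [0.487, 0.873, -0.001], [-0.001, -0.001, -1.0]]
wrist_force: [1.0, 1.0, 0.3]
finger_gap: 0.704
grasp_force: 0.0
```

```bash
python3 - <<'E'
from h import *
r=read_camera('wrist'); cv2.imwrite('pics/cov3.png',r['img'])
h=fit(r,*model(),.012,(.4552,-.0148,1.06)); goto((h[0],h[1],-.013),np.degrees(h[2])+90); print(get_state()['finger_gap'])
E
```

```text
fit [ 0.4552 -0.015   1.0595] deg 60.71 used 118 140 mad mm 0.12
pos [ 0.4551 -0.0148 -0.0115] yaw 150.83 shift [-0.02 -0.01  0.15] rotvec [-0.02  0.12  0.12] j [ 0.28  0.6  -0.45  2.19  0.58  0.47  0.43] F [-1.  -0.2 -1.4]
0.702541719204451
```

apply_moves(series=[0, 0, 0, 0, 0, 0, 0, 0, 0, 0, 0, 0, 0, 0, 0, 0, 0, 0, 0, 0, 0, 0, 0, 0], claw=2.5)

```text
t: 26.82
position: [0.4556, -0.0147, -0.011]
ee_rot: [[-0.873, 0.487, 0.003], [0.487, 0.873, -0.001], [-0.004, 0.001, -1.0]]
wrist_force: [-0.5, -0.2, 6.8]
finger_gap: 0.417
grasp_force: 60.5
```

```bash
python3 - <<'E'
from h import *
r=read_camera('wrist'); s=get_state();print(s['finger_gap'],s['grasp_force'],s['wrist_force'])
h=fit(r,*model(),.012,(.4552,-.0148,1.06)); 
# view point: block at tool +x side: tool yaw 73.7 -> TCP = block - 0.12*x
a=np.radians(73.7); goto((.6472-.13*np.cos(a),-.0455-.13*np.sin(a),.11),73.7)
E
```

```text
0.4092501670972678 60.459773540496826 [-0.77473334  0.72491244  6.76257424]
fit [ 0.4547 -0.0157  1.0593] deg 60.69 used 105 140 mad mm 0.15
pos [ 0.4556 -0.0147 -0.011 ] yaw 150.83 shift [-21.17  -6.02 -12.03] rotvec [ 0.16  0.15 77.13] j [ 0.28  0.6  -0.45  2.19  0.58  0.47  0.43] F [-0.8  0.7  6.8]
```

apply_moves(series=[0, 0, -2, 0, 0, 0, 0, 0, -7, 0, 0, 0, 0, 0, -12, 0, 0, 10, -5, -1.5, -12, 0, 0, 20, -10, -3, -12, 0, 0, 30, -15, -4.5, -12, 0, 0, 40, -20, -6, -12, 0, 0, 50, -21.2, -6, -12, 0, 0, 60])

```text
t: 27.88
position: [0.6111, -0.1747, 0.1076]
ee_rot: [[-0.004, 1.0, 0.001], [1.0, 0.004, -0.003], [-0.003, 0.001, -1.0]]
wrist_force: [0.1, 0.6, -4.4]
finger_gap: 0.41
grasp_force: 61.5
```

```bash
python3 - <<'E'
from h import *
a=np.radians(73.7); goto((.6472-.13*np.cos(a),-.0455-.13*np.sin(a),.11),73.7)
E
```

```text
pos [ 0.6111 -0.1747  0.1076] yaw 90.23 shift [ 0.45 -0.04 -0.25] rotvec [ 0.06  0.15 16.53] j [ 0.42  0.61 -0.31  1.6   0.22  0.96  0.05] F [ 0.1  0.6 -4.4]
```

apply_moves(series=[0.4, 0, 0, 0, 0.1, 10, 0.4, 0, 0, 0, 0.1, 16.5, 0.4, 0, 0, 0, 0.1, 16.5, 0.4, 0, 0, 0, 0.1, 16.5, 0.4, 0, 0, 0, 0.1, 16.5])

```text
t: 28.5
position: [0.61, -0.1666, 0.108]
ee_rot: [[0.269, 0.963, 0.001], [0.963, -0.269, 0.001], [0.001, 0.0, -1.0]]
wrist_force: [1.0, 0.7, -5.0]
finger_gap: 0.405
grasp_force: 61.5
```

```bash
python3 - <<'E'
from h import *
B=(.6472,-.0455,-.2858)
for i in range(2):
    r=read_camera('wrist'); cv2.imwrite('pics/relc.png',r['img']); s=get_state(); R=s['ee_rot']; p=s['position']
    rel(r,p[2]+.011+.012,0,(p[0],p[1],np.arctan2(R[1,0],R[0,0])-np.pi/2),.067,B)
goto((0,0,0),73.7)
for dz in(-.004,.004): fit(r,*model(),p[2]+.023+dz,(p[0],p[1],np.arctan2(R[1,0],R[0,0])-np.pi/2))
E
```

```text
fit [ 0.6084 -0.1678 -0.2748] deg -15.74 used 103 140 mad mm 0.14
fit [ 0.6471 -0.0453 -0.2856] deg -16.36 used 80 140 mad mm 0.15
pos [ 0.6101 -0.1665  0.108 ] turn tool z 0.62 shift tool cm [1.283e+01 4.300e-01 1.000e-02]
fit [ 0.6085 -0.1678 -0.2758] deg -15.8 used 102 140 mad mm 0.13
fit [ 0.6471 -0.0453 -0.2851] deg -16.33 used 80 140 mad mm 0.15
pos [ 0.6101 -0.1665  0.108 ] turn tool z 0.53 shift tool cm [1.284e+01 4.200e-01 1.000e-02]
pos [ 0.6101 -0.1665  0.108 ] yaw 74.37 shift [ -0.41 -63.25  10.77] rotvec [ 0.03 -0.04  0.67] j [ 0.37  0.6  -0.23  1.61  0.16  0.95 -0.19] F [ 0.2  0.  -4. ]
fit [ 0.6082 -0.1688 -0.2695] deg -15.44 used 94 140 mad mm 0.56
fit [ 0.6083 -0.1672 -0.2927] deg -16.77 used 103 140 mad mm 0.75
```

apply_moves(series=[4, 0.1, 0, 0, 0, 0.3, 9, 0.3, 0, 0, 0, 0.5, 12.8, 0.4, 0, 0, 0, 0.6, 12.8, 0.4, 2, 0, 0, 0.6, 12.8, 0.4, 3.5, 0, 0, 0.6, 12.8, 0.4, 3.5, 0, 0, 0.6, 12.8, 0.4, 3.5, 0, 0, 0.6, 12.8, 0.4, 3.5, 0, 0, 0.6])

```text
t: 29.6
position: [0.6491, -0.0448, 0.0739]
ee_rot: [[0.281, 0.96, 0.002], [0.96, -0.281, 0.0], [0.001, 0.002, -1.0]]
wrist_force: [0.0, -0.1, -3.9]
finger_gap: 0.411
grasp_force: 61.4
```

```bash
python3 - <<'E'
from h import *
B=(.6471,-.0453,-.2854)
for i in range(2):
    r=read_camera('wrist'); s=get_state(); R=s['ee_rot']; p=s['position']; cv2.imwrite('pics/ovc.png',r['img'])
    h=fit(r,*model(),p[2]+.023,(p[0],p[1],np.arctan2(R[1,0],R[0,0])-np.pi/2)); err(h,B)
E
```

```text
fit [ 0.6475 -0.0461 -0.2859] deg -16.38 used 103 140 mad mm 0.13
pos [ 0.6491 -0.0447  0.0738] F [-0.2 -0.2 -4.5] shift tool cm [ 0.06 -0.06 -0.  ] turn tool z -0.03
fit [ 0.6475 -0.0459 -0.2848] deg -16.32 used 103 140 mad mm 0.13
pos [ 0.649  -0.0445  0.0737] F [-0.  -0.8 -2.8] shift tool cm [ 0.05 -0.05 -0.  ] turn tool z 0.03
```

Gap ≈ 18 mm. I'll correct slightly and lower to about 3 mm.

apply_moves(series=[0.05, -0.05, 0.6, 0, 0, 0, 0.05, -0.05, 1.2, 0, 0, 0, 0.05, -0.05, 1.4, 0, 0, 0, 0.05, -0.05, 1.4, 0, 0, 0, 0.05, -0.05, 1.4, 0, 0, 0])

```text
t: 30.32
position: [0.6485, -0.0436, 0.0592]
ee_rot: [[0.28, 0.96, 0.001], [0.96, -0.28, 0.0], [0.001, 0.001, -1.0]]
wrist_force: [-0.2, 0.8, -3.6]
finger_gap: 0.416
grasp_force: 61.4
```

```bash
python3 - <<'E'
from h import *
B=(.6471,-.0453,-.2854)
for i in range(2):
    r=read_camera('wrist'); s=get_state(); R=s['ee_rot']; p=s['position']; cv2.imwrite('pics/ovc2.png',r['img'])
    h=fit(r,*model(),p[2]+.023,(p[0],p[1],np.arctan2(R[1,0],R[0,0])-np.pi/2)); err(h,B)
E
```

```text
fit [ 0.6469 -0.0448 -0.2853] deg -16.34 used 104 140 mad mm 0.17
pos [ 0.6485 -0.0436  0.0593] F [-0.4 -0.9 -3.5] shift tool cm [-0.04  0.04  0.  ] turn tool z 0.01
fit [ 0.6469 -0.0448 -0.2844] deg -16.3 used 105 140 mad mm 0.16
pos [ 0.6485 -0.0436  0.0593] F [ 0.1  0.5 -4.1] shift tool cm [-0.04  0.03 -0.  ] turn tool z 0.06
```

apply_moves(series=[-0.04, 0.03, 0.1, 0, 0, 0, -0.04, 0.03, 0.2, 0, 0, 0, -0.04, 0.03, 0.3, 0, 0, 0, -0.04, 0.03, 0.3, 0, 0, 0])

```text
t: 30.92
position: [0.6485, -0.0441, 0.0562]
ee_rot: [[0.28, 0.96, 0.001], [0.96, -0.28, 0.0], [0.001, 0.001, -1.0]]
wrist_force: [-0.8, 0.9, -2.6]
finger_gap: 0.411
grasp_force: 61.8
```

apply_moves(series=[0, 0, 0.06, 0, 0, 0, 0, 0, 0.06, 0, 0, 0])

```text
t: 31.18
position: [0.6486, -0.044, 0.0561]
ee_rot: [[0.28, 0.96, 0.001], [0.96, -0.28, 0.0], [0.001, 0.001, -1.0]]
wrist_force: [-2.9, 1.0, 4.8]
finger_gap: 0.409
grasp_force: 62.6
```

apply_moves(series=[0, 0, 0, 0, 0, 0, 0, 0, 0, 0, 0, 0, 0, 0, 0, 0, 0, 0, 0, 0, -2, 0, 0, 0, 0, 0, -6, 0, 0, 0, 0, 0, -12, 0, 0, 0, 0, 0, -12, 0, 0, 0, 0, 0, -12, 0, 0, 0], claw=6)

```text
t: 32.17
position: [0.6483, -0.0442, 0.1754]
ee_rot: [[0.28, 0.96, 0.001], [0.96, -0.28, 0.0], [0.001, 0.001, -1.0]]
wrist_force: [-0.1, -0.5, -1.2]
finger_gap: 0.703
grasp_force: 0.0
```

```bash
python3 - <<'E'
from h import *
B=(.6471,-.0453,-.2854)
for i in range(2):
    r=read_camera('wrist'); cv2.imwrite('pics/seat2.png',r['img'])
    h=fit(r,*model(),.079,B); err(h,B)
t=read_camera('top')
h=fit(t,*model(),.079,B,R=(4,3,2)); m=trace('adaptor','top'); print([(x['p'],plane(t,x['position'][::-1],.03)[0]) for x in m[:2]])
print('stand',[(x['position'],x['p']) for x in spot_point('stand','top')[:1]],get_state()['finger_gap'])
E
```

```text
fit [ 0.6468 -0.0454 -0.284 ] deg -16.27 used 140 140 mad mm 0.22
pos [ 0.6478 -0.0442  0.1745] F [ 0.6 -0.2 -0.4] shift tool cm [ 0.01  0.02 -0.  ] turn tool z 0.08
fit [ 0.6471 -0.045  -0.285 ] deg -16.33 used 140 140 mad mm 0.2
pos [ 0.6476 -0.0442  0.1741] F [-0.2 -0.7 -0.2] shift tool cm [-0.03  0.01 -0.  ] turn tool z 0.02
fit [ 0.4011 -1.4247 -0.0404] deg -2.31 used 0 140 mad mm nan
[]
stand [([208.0, 164.6], 0.61)] 0.7032182612814852
  return _methods._mean(a, axis=axis, dtype=dtype,
  ret = ret.dtype.type(ret / rcount)
```

The cover is seated within about 0.5 mm, the gripper is clear and the stand has not moved. I'm handing in.

```bash
python3 -c "
from cell import *
print(job_done())"
```

```text
the job is handed in; nothing more can be done
None
```

The adaptor is in the tray, and the spacer and then the cover are seated on the block with notches aligned and edges flush to about 0.5 mm by the camera; I handed it in at about 32 s, after one empty first grip on the adaptor and one wrist move that ran to a joint-range limit (joint 7 read 2.89, its limit), and no verdict came back.

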